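# Pack out the carriage gap and hold the wedge home

## Robot

A 6-joint arm with a two-finger parallel gripper is mounted at the origin on a cart in front of the work surface, level with it; the furniture and walls round the work are solid. World frame = base frame: x ahead of the robot, y to its left, z up, the work surface at z = 0. Lengths are in m, angles in rad, forces in N, time in s.
With the tool pointing down it reaches from about 0.35 to 0.975 m from the base axis. Payload 4.9 kg.
Tool frame: the origin (TCP) lies on the centre line of the jaws, within the pads' length; the fingertips stand 14 mm ahead of it and the grasp point (between the pads) lies 5 mm behind it; x points along the fingers, z is the direction in which the jaws open and shut, and the axes are right-handed (so a half turn about x gives the same grasp; the last joint's range is limited). The gripper opens to 85 mm and grips with 20 to 120 N. Pads are 22 mm wide; open, the fingers measure 114 mm over their backs; the gripper's body (76 mm by 85 mm) begins 54 mm behind the grasp point. The pads swing forward as they close: fully open they stand 13 mm farther back than shut.
Start: joints at [-1.375, 0.053, 1.613, -0, 1.476, -0.119], TCP at [0.194, -0.594, 0.245] pointing down, gripper open.
Joint ranges: [-3.01, 3.01], [-1.01, 2.22], [0.06, 2.58], [-1.02, 4.17], [0.09, 2.62], [-3.14, 3.14]. Speed limits (rad/s): [2.57, 2.57, 3.14, 3.14, 3.14, 3.14].

## Interface

Orientations are given as a rotation vector (axis times angle).
In Python, from station import ctrl gives the robot as it stands.
- The arm moves only by the tool move_arm, never from a script. Its argument "increments" is a list that holds one entry, the list of rows, each a list of 4 numbers: the shift along the tool's x, y, z in units of 25 cm (1.0 is 25 cm), then the turn about the tool's x in units of 90 degrees (1.0 is 90 degrees). A call has 1 to 20 rows; each row shifts and turns the commanded pose from where the row before left it, along the tool's axes as they then stand; what a row does not reach is not made up. A row lasts 1/12 s, in which the tool goes at most 41.7 mm and 7.16 degrees, less where a joint would pass 70% of its speed; a pose out of reach is approached as far as the arm can. A call with a number of a shift or a turn outside -1 to 1 is refused whole. A call with a gripper value outside its range is refused whole. "gripper" is the closure, from 0 (fully open) to 1 (shut), set as the call begins (left out, the last holds). The fingers move at their own pace and stop on an object; "squeeze" is the grip in N (left out, the last holds). Time passes only in rows, so rows that do not move let the fingers close. It gives the time, the measured TCP pose, the force and the opening at its end, in the units of the state.
- ctrl.get_obs(): the state, without advancing time (a new reading comes with each control period).
- ctrl.get_image(name): name is "side" or "top" or "wrist"; returns a dict with "pixels" (420x560x3 uint8, red, green, blue), "depth" (420x560 float32, m along the optical axis (not along the pixel's ray), 0 where there is no reading), "K" (3x3 intrinsics, pixels), "k1" (the pictures are not rectified: a ray, as slopes to the right and down, at radius r is drawn at 1 + k1 r^2 times it, then the intrinsics apply), "extrinsics" (4x4, takes a point from camera to world coordinates); the wrist camera has in their place "tool_from_camera" (4x4, takes a point from camera to tool coordinates, whose origin is the TCP and whose axes are the tool frame's). Camera axes: x right, y up, looking along -z (the intrinsics and any distortion apply to the point x, -y, -z); pixel columns grow to the right and rows downward; lengths in m; the calibration is good to about 2 mm. A picture is of the moment at which its call begins: read the wrist's pose just before it.
- ctrl.finish_job(): hands the job in, once; it reports no verdict.
Trained networks look in the newest picture that a camera, given by its name, has taken for a name from the list of things; names that differ only in an ending like _2 or _b are one class to them, and where a whole thing is asked for, a point or a joint stands for the part that bears it (a point fixed in the world has none). Each returns a list of dicts, best first, with "score" (0 to 1); they miss things now and then, are a little off and sometimes report something else, mostly with a low value. They report only what shows in the picture. A call takes as long as a camera call. They do not tell look-alikes from the thing itself.
- ctrl.trace(camera, target): "region" (420x560 bool, what is visible of it) and "pixel" ([row, column] in pixels, amid what is visible of it).
The state is a dict: "t": time; "q": joint angles; "dq": joint speeds; "effort": joint torques, N m; "tool_pos": TCP position; "tool_rot": TCP orientation; "contact_force": force on the tool from outside, world axes, zero at the start; "wrist_torque": the same for the moment, N m; "opening": finger opening in m.
Only numpy, scipy, OpenCV 4.12 (cv2) and the standard library are available. Lean on these libraries where they do the work, as an engineer would, in place of code of your own. Each camera call takes 0.05 s, during which the arm holds its last target. There are 200 camera calls.

## Task

Take up the gap between the fixture's end stop and the sprung pad of its locked carriage: stand brass spacers from the rack in the gap, flat against the end stop, as many as it takes (always at least one) until the orange wedge will jam in what is left, then push the wedge straight down, tip first and its upright face against the spacers, until the pad gives a few millimetres (not to its end of travel) and stop, spacers, wedge and pad bear on each other without play. Finish still holding the wedge pressed in; do not let go of it. Leave the beaker, slide box, vial and tape roll where they stand.

Things in the scene. Friction and masses are not known exactly. Their poses are not given: they have to be found in the camera images.
- fixture: Spacing fixture on the left part of the bench, fixed: dark steel base 150 x 60 x 8 mm (x = -80 to +70 mm), aluminium end stop 36 mm wide near its -x end, top 50 mm above the bench. Origin on the bench; x along the gap, from end stop to carriage, z up. Floor of the gap at z = 8 mm; low ribs (to z = 13 mm) at y = +-24 to 28 mm beside it.
- stop_face (a point): Point on the end stop's flat upright face (fixture x = -55 mm, looking to +x), on the middle line of the gap, 46 mm above the bench, as high as the pad's nose.
- carriage: Grey carriage locked on the base at a different distance each time; it cannot be moved. 46 mm wide, 64 mm long, up to 52 mm above the bench with its black knob. Origin on the floor of the gap (8 mm above the bench), under the front line of the resting pad's nose; axes as the fixture's.
- nose (a point): Middle of the front line of the sprung steel pad's nose: a round bar, 10 mm thick, 36 mm wide, lying across the gap, 38 mm above the gap's floor (top at 43 mm). The pad's plate below stands 4 mm further back. stop_face to nose along x is the gap, 19 to 30.5 mm at rest. Moves with the pad.
- pad (a joint): How far the sprung pad is pushed back (m), away from the end stop: 0 at rest, 0.0065 at the end of its travel. Spring force 2 N at rest, 1.2 N more per mm. With friction the wedge takes some 5 to 15 N of downward push; each mm it goes down pushes the pad back 0.4 mm.
- rack: White rack on the right part of the bench, fixed, base 146 x 64 x 8 mm; origin on the bench under its centre. Slots for the spacers at x = -50, -26, -2 mm (10 mm wide, floor at z = 8 mm, walls 40 mm wide up to z = 20 mm). At x = +45 mm two uprights (26 mm along x, y = 17 to 27 mm either side, tops at z = 60 mm) carry the wedge by its head.
- spacer_a: One of three equal brass spacer plates standing upright in the rack (slot at rack x = -50 mm): 8 mm thick (x), 44 mm wide (y), 46 mm high (z), 30 to 75 g. Origin at the centre of its underside. Grip it across its 44 mm width near the top. Stood upright it stays by itself.
- spacer_b: One of three equal brass spacer plates standing upright in the rack (middle slot, rack x = -26 mm): 8 mm thick (x), 44 mm wide (y), 46 mm high (z), 30 to 75 g. Origin at the centre of its underside. Grip it across its 44 mm width near the top. Stood upright it stays by itself.
- spacer_c: One of three equal brass spacer plates standing upright in the rack (slot at rack x = -2 mm, next to the wedge): 8 mm thick (x), 44 mm wide (y), 46 mm high (z), 30 to 75 g. Origin at the centre of its underside. Grip it across its 44 mm width near the top. Stood upright it stays by itself.
- wedge: Orange wedge, 50 to 100 g, hanging tip down in the rack's fork; lift it straight up. Origin at the height of the tip's underside, below the centre of the head; z up. Blade 30 mm wide (y), 50 mm high; head on top 24 x 44 (y) x 25 mm, z = 50 to 75 mm: grip it across the 44 mm.
- wedge_tip (a point): Middle of the wedge tip's underside (wedge x = -10.5 mm). The tip is 3 mm thick: upright face at wedge x = -12 mm, which goes towards the spacers and end stop (wedge x along fixture x); the other face slopes to +x, 0.4 mm more thickness per mm of height. Tip on the floor, it is 18 mm thick at the nose: it jams only in a remaining gap of 4.5 to 16 mm.
- beaker: Bystander: clear 54 mm beaker with yellow contents, 79 mm high, right part of the bench. Origin at its foot.
- slide_box: Bystander: white box, 34 x 82 x 33 mm, right part of the bench. Origin at the centre of its underside.
- vial: Bystander: capped glass vial, 27 mm wide, 57 mm high, left part of the bench. Origin at its foot.
- tape_roll: Bystander: yellow tape roll lying flat, 61 mm wide, 18 mm high, left part of the bench. Origin at the centre of its underside.
Mind the look-alikes: they are no part of the job. There is more than one size of the wedge; the one meant has the size given above.

How it is judged:
On the way, in this order (a step that is already met when the one before it is completed fails the run):
1. a spacer stands upright on the floor of the gap (((x of spacer_a in the frame of fixture between -0.055 and -0.02 m and y of spacer_a in the frame of fixture between -0.012 and 0.012 m and z of spacer_a in the frame of fixture below 0.013 m and angle between spacer_a's own z axis and vertical below 0.12 rad) or (x of spacer_b in the frame of fixture between -0.055 and -0.02 m and y of spacer_b in the frame of fixture between -0.012 and 0.012 m and z of spacer_b in the frame of fixture below 0.013 m and angle between spacer_b's own z axis and vertical below 0.12 rad) or (x of spacer_c in the frame of fixture between -0.055 and -0.02 m and y of spacer_c in the frame of fixture between -0.012 and 0.012 m and z of spacer_c in the frame of fixture below 0.013 m and angle between spacer_c's own z axis and vertical below 0.12 rad))), for 0.2 s.
2. the wedge's tip is in the gap, below the pad's nose (z of wedge in the frame of fixture below 0.042 m and y of wedge in the frame of fixture between -0.012 and 0.012 m and x of wedge in the frame of fixture between -0.045 and -0.01 m), for 0.1 s.
At the end, for the whole second after the job is handed in: Pad pushed back 1.5 to 5.8 mm by the wedge (over 1 N on it); wedge still, upright and in line (0.15, 0.2 rad, 12 mm), upright face to the stop, tip below the nose, over 1 N on a spacer standing upright on the gap floor; fingers on the wedge with over 2 N, robot off the carriage (value of joint pad between 0.0015 and 0.0058 m and angle between wedge's own z axis and vertical below 0.15 rad and y of wedge in the frame of fixture between -0.012 and 0.012 m and angle between the x axis of wedge and the x axis of fixture, either way round below 0.2 rad and z of wedge in the frame of fixture below 0.042 m and x of stop_face in the frame of wedge below 0 m and contact force between wedge and carriage above 1 N and ((x of spacer_a in the frame of fixture between -0.055 and -0.02 m and y of spacer_a in the frame of fixture between -0.012 and 0.012 m and z of spacer_a in the frame of fixture below 0.013 m and angle between spacer_a's own z axis and vertical below 0.12 rad and contact force between wedge and spacer_a above 1 N) or (x of spacer_b in the frame of fixture between -0.055 and -0.02 m and y of spacer_b in the frame of fixture between -0.012 and 0.012 m and z of spacer_b in the frame of fixture below 0.013 m and angle between spacer_b's own z axis and vertical below 0.12 rad and contact force between wedge and spacer_b above 1 N) or (x of spacer_c in the frame of fixture between -0.055 and -0.02 m and y of spacer_c in the frame of fixture between -0.012 and 0.012 m and z of spacer_c in the frame of fixture below 0.013 m and angle between spacer_c's own z axis and vertical below 0.12 rad and contact force between wedge and spacer_c above 1 N)) and contact force between the fingers and wedge above 2 N and contact force between each of the arm, the fingers and carriage below 0.5 N and linear speed of wedge below 0.02 m/s); the arm keeps its last pose, push and grip.
It fails at once if the beaker is moved more than 30 mm or tipped (distance of beaker from where it was at the start of the episode above 0.03 m or angle between beaker's own z axis and vertical above 0.4 rad).
It fails at once if the slide box is moved more than 30 mm or tipped (distance of slide_box from where it was at the start of the episode above 0.03 m or angle between slide_box's own z axis and vertical above 0.4 rad).
It fails at once if the vial is moved more than 30 mm or tipped (distance of vial from where it was at the start of the episode above 0.03 m or angle between vial's own z axis and vertical above 0.4 rad).
It fails at once if the tape roll is moved more than 30 mm or tipped (distance of tape_roll from where it was at the start of the episode above 0.03 m or angle between tape_roll's own z axis and vertical above 0.4 rad).
It also fails if it takes over 72 s, if anything falls off the work surface, if the arm or the gripper's body presses on something with over 40 N, if the wrist force passes 120 N, or if a joint passes its speed limit or range.

## Working session

There is one attempt and no reset: what is moved stays moved. The work goes in short steps, Python scripts to look and compute and a tool call to move; the robot and the scene stay as the last step left them, time stands still between calls to the robot, and variables do not carry over. Pictures are saved under pics/ and viewed, about 8 in all and at most 12, crops included, and the job is handed in when it is done.

Besides the shell and the picture viewer there is one more tool, called by a JSON object that holds its "api" and its "payload", one argument or row to a line. move_arm: Moves the arm, as the interface text tells. Shifts and turns lie within -1 to 1; 1 stands for 25 cm of shift or 90 degrees of turn. Its arguments: {"type":"object","properties":{"increments":{"type":"array","items":{"type":"array","items":{"type":"array","items":{"type":"number","minimum":-1,"maximum":1}}}},"gripper":{"type":"number"},"squeeze":{"type":"number"}},"required":["increments"]}

```bash
mkdir -p pics; ls
cat > h.py <<'E'
import numpy as np, cv2
from station import ctrl
from scipy.spatial.transform import Rotation as R
def pose(o=None):
    o=o or ctrl.get_obs(); T=np.eye(4); T[:3,:3]=R.from_rotvec(o['tool_rot']).as_matrix(); T[:3,3]=o['tool_pos']; return T
def grab(name):
    T=pose(); im=ctrl.get_image(name)
    im['E']=T@im['tool_from_camera'] if name=='wrist' else im['extrinsics']
    return im
def rays(im,pix): # pix Nx2 (col,row) -> slopes
    K=np.array(im['K'],float)
    p=cv2.undistortPoints(np.asarray(pix,float).reshape(-1,1,2),K,np.array([im['k1'],0,0,0,0.])).reshape(-1,2)
    return p
def cloud(im,mask=None):
    d=im['depth']; m=(d>0) if mask is None else (mask&(d>0))
    r,c=np.nonzero(m); p=rays(im,np.c_[c,r]); z=d[r,c]
    P=np.c_[p[:,0]*z,-p[:,1]*z,-z]; E=im['E']
    return P@E[:3,:3].T+E[:3,3],r,c
def proj(im,P):
    E=np.array(im['E']);q=(np.atleast_2d(P)-E[:3,3])@E[:3,:3]
    x=q[:,0]/-q[:,2];y=-q[:,1]/-q[:,2];f=1+im['k1']*(x*x+y*y);K=im['K']
    return np.c_[K[0][0]*x*f+K[0][2],K[1][1]*y*f+K[1][2]]
def save(im,fn,crop=None,s=1):
    a=im['pixels'][:,:,::-1]
    if crop: a=a[crop[0]:crop[1],crop[2]:crop[3]]
    cv2.imwrite('pics/'+fn,cv2.resize(a,None,fx=s,fy=s,interpolation=cv2.INTER_CUBIC))
E
python3 - <<'E'
from h import *
o=ctrl.get_obs(); print(o)
ims={}
for n in ['top','side']:
    im=grab(n); ims[n]=im
    print(n,np.round(im['E'],3).tolist(),im['K'],im['k1'])
    for t in ['fixture','carriage','rack','spacer_a','wedge','beaker','slide_box','vial','tape_roll','nose']:
        for d in ctrl.trace(n,t)[:4]:
            P,_,_=cloud(im,d['region'])
            print(t,round(d['score'],2),np.round(d['pixel']),d['region'].sum(), np.round(np.median(P,0),3) if len(P) else None, np.round(np.percentile(P,[2,98],axis=0),3).tolist() if len(P) else '')
a=np.vstack([ims['top']['pixels'],ims['side']['pixels']])
cv2.imwrite('pics/1.png',cv2.resize(np.hstack([ims['top']['pixels'],ims['side']['pixels']])[:,:,::-1],None,fx=.714,fy=.714,interpolation=cv2.INTER_AREA))
E
```

```text
pics
{'t': 0.0, 'q': array([-1.37497176e+00,  5.33793351e-02,  1.61432664e+00, -1.90439032e-05,
        1.47604238e+00, -1.18942652e-01]), 'dq': array([ 0.00097859, -0.00034779,  0.00028362,  0.0005544 ,  0.0002521 ,
       -0.00113694]), 'effort': array([ 2.44824996e-04, -3.93680835e+01, -3.70179141e+01, -1.50550659e-04,
        7.05844912e-03,  4.89985759e-07]), 'tool_pos': array([ 0.19340518, -0.59367098,  0.24402959]), 'tool_rot': array([ 0.97569984,  1.34346251, -0.97329371]), 'contact_force': array([ 0.06119863, -0.04978574, -0.33823435]), 'wrist_torque': array([ 0.05270363, -0.09143408,  0.06396462]), 'opening': 0.08565494616811002}
top [[-0.008, 0.996, -0.093, 0.497], [-1.0, -0.008, 0.007, 0.024], [0.006, 0.094, 0.996, 1.262], [0.0, 0.0, 0.0, 1.0]] [[406.07213906   0.         287.21716901]
 [  0.         406.07213906 205.46179948]
 [  0.           0.           1.        ]] -0.055888426727931796
fixture 0.75 [255. 208.] 543 [0.46  0.253 0.01 ] [[0.414, 0.21, 0.004], [0.522, 0.344, 0.054]]
carriage 0.8 [254. 200.] 313 [0.474 0.282 0.042] [[0.445, 0.25, 0.007], [0.501, 0.317, 0.
[... 2405 characters left out ...]
, 0.087]]
spacer_a 0.4 [279. 264.] 107 [ 0.545 -0.286  0.042] [[0.526, -0.303, 0.017], [0.557, -0.266, 0.056]]
wedge 0.62 [266. 306.] 100 [ 0.681 -0.205  0.014] [[0.666, -0.221, 0.0], [0.693, -0.172, 0.02]]
wedge 0.57 [267. 280.] 257 [ 0.573 -0.256  0.069] [[0.557, -0.273, -0.003], [0.597, -0.15, 0.087]]
wedge 0.43 [250. 327.] 112 [ 0.761 -0.144  0.015] [[0.74, -0.172, -0.002], [0.78, -0.109, 0.02]]
beaker 0.74 [310. 292.] 506 [ 0.601 -0.423  0.048] [[0.578, -0.439, 0.001], [0.626, -0.372, 0.079]]
slide_box 0.67 [321. 246.] 413 [ 0.462 -0.43   0.032] [[0.426, -0.449, 0.004], [0.5, -0.405, 0.037]]
tape_roll 0.62 [153. 256.] 111 [0.572 0.487 0.013] [[0.544, 0.463, -0.0], [0.596, 0.523, 0.022]]
```

View pics/1.png

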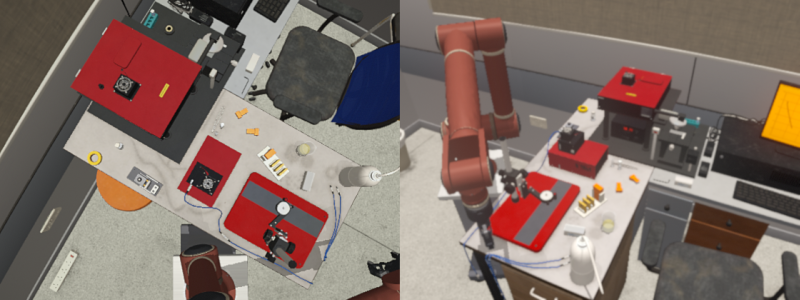

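Run:
```python
from h import *
im=grab('top')
a=im['pixels'][200:300,150:250]; b=im['pixels'][180:280,340:440]
cv2.imwrite('pics/2.png',cv2.resize(np.hstack([a,b])[:,:,::-1],None,fx=4,fy=4,interpolation=cv2.INTER_CUBIC))
P,r,c=cloud(im)
m=(P[:,0]>.2)&(P[:,0]<.9)&(abs(P[:,1])<.55)&(P[:,2]>-.05)
P=P[m]
gx=np.arange(.2,.9,.05); gy=np.arange(-.5,.5,.05)
print('     ',np.round(gy,2))
for x in gx: print('%.2f'%x,[int(1000*max(P[(abs(P[:,0]-x-.025)<.025)&(abs(P[:,1]-y-.025)<.025),2],default=-.009)) for y in gy])
print(np.round(pose(),3))
```

```text
[-0.5  -0.45 -0.4  -0.35 -0.3  -0.25 -0.2  -0.15 -0.1  -0.05 -0.    0.05
  0.1   0.15  0.2   0.25  0.3   0.35  0.4   0.45]
0.20 [557, 560, 561, 182, 367, 368, 35, 34, 16, 675, 673, 663, 269, -9, -9, -9, -9, -9, -9, -9]
0.25 [37, 38, 37, 37, 206, 206, 172, 35, 36, 682, 685, 5, -9, -9, -9, -9, -9, -9, -9, -9]
0.30 [37, 37, 39, 103, 103, 101, 36, 37, 68, 88, 8, 6, 6, 4, -9, -9, -9, -9, -9, -9]
0.35 [31, 36, 37, 114, 116, 38, 37, 36, 30, 116, 120, 134, 7, 6, 6, 5, -9, -9, -9, -9]
0.40 [6, 38, 39, 35, 37, 38, 38, 35, 104, 208, 211, 162, 104, 6, 55, 53, 6, 1, -9, -9]
0.45 [7, 40, 10, 58, 56, 36, 37, 6, 153, 212, 213, 167, 103, 6, 54, 59, 47, 9, 4, -9]
0.50 [8, 33, 7, 59, 60, 25, 28, 104, 106, 165, 178, 164, 19, 7, 8, 42, 14, 7, 7, 21]
0.55 [9, 83, 84, 8, 93, 90, 7, 103, 104, 107, 104, 105, 21, 21, 20, 7, 6, 6, 9, 26]
0.60 [7, 87, 81, 10, 62, 11, 6, 7, 106, 105, 103, 20, 21, 295, 293, 19, 19, 61, 6, 7]
0.65 [0, 9, 6, 8, 9, 22, 22, 6, 52, 96, 101, 20, 294, 296, 295, 295, 292, 19, 14, 6]
0.70 [-9, -9, 4, 7, 7, 8, 7, 21, 56, 13, 22, 294, 295, 295, 295, 298, 296, 296, 20, 446]
0.75 [-9, -9, -9, -9, 6, 7, 23, 22, 10, 21, 22, 295, 296, 296, 328, 338, 337, 313, 296, 661]
0.80 [-9, -9, -9, -9, -9, -2, 7, 8, 8, 21, 293, 295, 296, 295, 329, 338, 339, 311, 709, 703]
0.85 [-9, -9, -9, -9, -9, -9, 7, 7, 175, 204, 294, 295, 295, 296, 295, 305, 306, 295, 717, 660]
[[-0.     0.951  0.31   0.194]
 [-0.     0.31  -0.951 -0.594]
 [-1.    -0.     0.     0.245]
 [ 0.     0.     0.     1.   ]]
```

View pics/2.png

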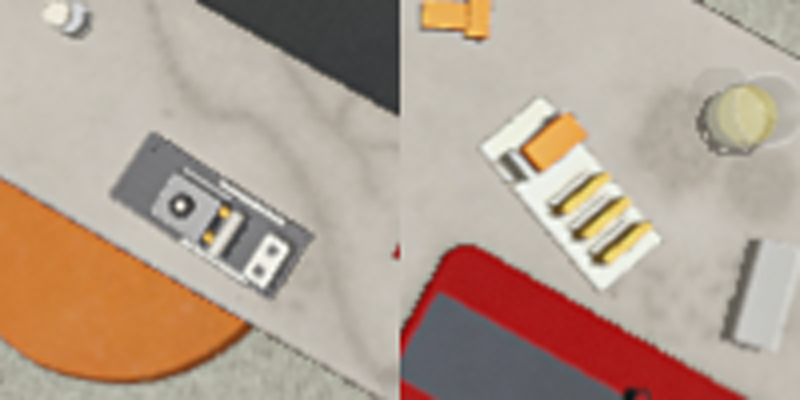

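{"api": "move_arm", "payload": {
  "increments": [
    [[-0.02,0.12,-0.054,0],[-0.02,0.12,-0.054,0],[-0.02,0.12,-0.054,0],[-0.02,0.12,-0.054,0],[-0.02,0.12,-0.054,0],[-0.02,0.12,-0.054,0],[-0.02,0.12,-0.054,0],[-0.02,0.12,-0.054,0],[-0.02,0.12,-0.054,0],[-0.02,0.12,-0.054,0],[-0.02,0.12,-0.054,0],[-0.02,0.12,-0.054,0],[0,0.12,-0.054,0],[0,0.12,-0.054,0],[0,0,0,-0.07],[0,0,0,-0.07],[0,0,0,-0.07],[0,0,0,0],[0,0,0,0]]
  ]
}}

```text
t: 2.73
tool_pos: [0.5344, -0.2845, 0.3053]
tool_rot: [0.725, 1.447, -0.725]
contact_force: [-0.1, 1.1, -0.2]
opening: 0.0857
```

Run:
```python
from h import *
im=grab('wrist'); print(np.round(pose(),3).tolist()); print(np.round(im['tool_from_camera'],3).tolist(),im['K'][0],im['k1'])
for t in ['rack','spacer_a','wedge']:
    for d in ctrl.trace('wrist',t)[:4]:
        P,_,_=cloud(im,d['region']); 
        if len(P): print(t,round(d['score'],2),np.round(d['pixel']),d['region'].sum(),np.round(np.median(P,0),4),np.round(np.percentile(P,[2,98],axis=0),3).tolist())
save(im,'3.png')
np.savez('w1.npz',**{k:np.array(v) for k,v in im.items()})
```

```text
[[-0.0, 0.801, 0.599, 0.534], [0.0, 0.599, -0.801, -0.285], [-1.0, -0.0, -0.0, 0.305], [0.0, 0.0, 0.0, 1.0]]
[[0.0, 0.262, -0.965, -0.129], [0.0, 0.965, 0.262, 0.067], [1.0, -0.0, 0.0, 0.001], [0.0, 0.0, 0.0, 1.0]] [297.3401234    0.         276.33417085] -0.024745894519069965
rack 0.98 [164. 275.] 2797 [ 0.5499 -0.274   0.0084] [[0.48, -0.338, 0.001], [0.611, -0.217, 0.061]]
spacer_a 0.88 [207. 278.] 396 [ 0.5079 -0.3081  0.0504] [[0.494, -0.324, 0.017], [0.522, -0.291, 0.055]]
spacer_a 0.68 [172. 275.] 320 [ 0.5435 -0.2786  0.0536] [[0.529, -0.294, 0.014], [0.557, -0.263, 0.056]]
spacer_a 0.65 [191. 277.] 350 [ 0.5257 -0.2942  0.052 ] [[0.511, -0.311, 0.009], [0.54, -0.277, 0.056]]
wedge 0.75 [136. 276.] 793 [ 0.5793 -0.2502  0.0851] [[0.562, -0.269, 0.083], [0.597, -0.23, 0.087]]
wedge 0.75 [ 44. 289.] 970 [ 0.682  -0.1952  0.0168] [[0.666, -0.217, 0.0], [0.696, -0.166, 0.019]]
```

View pics/3.png

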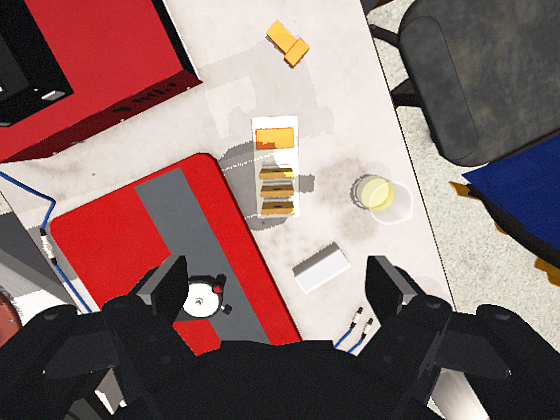

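```bash
cat >> h.py <<'E'
def rect(im,mask,zlo,zhi):
    P,_,_=cloud(im,mask); P=P[(P[:,2]>zlo)&(P[:,2]<zhi)]
    (c,s,a)=cv2.minAreaRect((P[:,:2]*1000).astype(np.float32)); 
    if s[0]<s[1]: s=(s[1],s[0]); a+=90
    return np.round(np.array(c)/1000,4),np.round(s,1),round((a+90)%180-90,1),round(float(np.median(P[:,2])),4)
E
python3 - <<'E'
from h import *
im=grab('wrist'); print(np.round(pose()[:3,3],4))
for t in ['rack','spacer_a','wedge']:
    for d in ctrl.trace('wrist',t)[:4]:
        z={'rack':(.003,.014),'spacer_a':(.045,.06),'wedge':(.075,.095)}[t]
        try: print(t,round(d['score'],2),rect(im,d['region'],*z))
        except Exception as e: print(t,'-')
im=grab('top')
for d in ctrl.trace('top','fixture')[:1]: print('fix',rect(im,d['region'],.002,.014))
E
```

```text
[ 0.5342 -0.2847  0.3053]
rack 0.57 (array([ 0.5445, -0.2782]), array([145.3,  64. ]), 39.2, 0.0082)
spacer_a 0.65 (array([ 0.5067, -0.3095]), array([42.6,  8.2]), -51.0, 0.0536)
spacer_a 0.6 (array([ 0.5245, -0.2946]), array([42.1,  7.2]), -50.4, 0.0538)
spacer_a 0.57 (array([ 0.5427, -0.2801]), array([42.7,  8.3]), -50.8, 0.0541)
spacer_a 0.28 (array([ 0.5466, -0.2766]), array([109.5,  53.6]), 39.6, 0.0584)
wedge 0.88 (array([ 0.5787, -0.2498]), array([43.1, 24.1]), -50.8, 0.0851)
wedge 0.61 (array([0., 0.]), array([0., 0.]), 0.0, nan)
fix (array([0.4687, 0.2789]), array([152. ,  59.5]), 57.0, 0.0086)
  return _methods._mean(a, axis=axis, dtype=dtype,
  ret = ret.dtype.type(ret / rcount)
```

{"api": "move_arm", "payload": {
  "increments": [
    [[0,0,0,-0.026],[0,-0.074,0.0035,0],[0,-0.074,0.0035,0],[0.1,0,0,0],[0.1,0,0,0],[0.1,0,0,0],[0.1,0,0,0],[0.1,0,0,0],[0.1,0,0,0],[0.1,0,0,0],[0.1,0,0,0],[0.1,0,0,0],[0.04,0,0,0],[0.04,0,0,0],[0.04,0,0,0],[0.04,0,0,0],[0,0,0,0],[0,0,0,0]]
  ],
  "gripper": 0.1
}}

```text
t: 4.73
tool_pos: [0.5069, -0.3094, 0.0404]
tool_rot: [0.691, 1.458, -0.691]
contact_force: [-0.2, -0.3, 0.7]
opening: 0.0767
```

{"api": "move_arm", "payload": {
  "increments": [
    [[0,0,0,0],[0,0,0,0],[0,0,0,0],[0,0,0,0],[0,0,0,0],[0,0,0,0],[0,0,0,0],[0,0,0,0]]
  ],
  "gripper": 1,
  "squeeze": 40
}}

```text
t: 5.4
tool_pos: [0.5076, -0.3099, 0.0416]
tool_rot: [0.691, 1.456, -0.691]
contact_force: [0.6, -0.3, 5.6]
opening: 0.0432
```

{"api": "move_arm", "payload": {
  "increments": [
    [[-0.02,0,0,0],[-0.04,0,0,0],[-0.08,0,0,0],[-0.1,0,0,0],[-0.1,0,0,0],[-0.1,0,0,0],[-0.1,0,0,0],[-0.1,0,0,0],[-0.1,0,0,0],[-0.1,0,0,0],[-0.1,0,0,0],[-0.1,0,0,0],[0,0,0,0]]
  ]
}}

```text
t: 6.48
tool_pos: [0.5084, -0.3105, 0.3076]
tool_rot: [0.688, 1.448, -0.692]
contact_force: [0.9, -0.5, 0.5]
opening: 0.043
```

{"api": "move_arm", "payload": {
  "increments": [
    [[0,0.0318,-0.0507,0],[0,0.0635,-0.1014,0],[0,0.0635,-0.1014,0],[0,0.0635,-0.1014,0],[0,0.0635,-0.1014,0],[0,0.0635,-0.1014,0],[0,0.0635,-0.1014,0],[0,0.0635,-0.1014,0],[0,0.0635,-0.1014,0],[0,0.0635,-0.1014,0],[0,0.0635,-0.1014,0],[0,0.0635,-0.1014,0],[0,0.0635,-0.1014,0],[0,0.0635,-0.1014,0],[0,0.0635,-0.1014,0],[0,0.0635,-0.1014,0],[0,0.0635,-0.1014,0],[0,0.0635,-0.1014,0],[0,0.0318,-0.0507,0],[0,0,0,0]]
  ]
}}

```text
t: 8.15
tool_pos: [0.437, 0.2274, 0.2983]
tool_rot: [0.687, 1.462, -0.689]
contact_force: [0.4, -0.7, -0.6]
opening: 0.0432
```

{"api": "move_arm", "payload": {
  "increments": [
    [[0,0,0,-0.066],[0,0,0,-0.066],[0,0,0,-0.066],[0,0,0,0],[0,0,0,0]]
  ]
}}

```text
t: 8.57
tool_pos: [0.4385, 0.2243, 0.2993]
tool_rot: [0.452, 1.524, -0.453]
contact_force: [0.2, -0.5, -0.5]
opening: 0.043
```

Run:
```python
from h import *
im=grab('wrist'); print(np.round(pose(),4).tolist())
for t,z in [('fixture',(.003,.014)),('carriage',(.03,.06)),('nose',(.03,.06)),('spacer_a',(.1,.4))]:
    for d in ctrl.trace('wrist',t)[:3]:
        try: print(t,round(d['score'],2),np.round(d['pixel']),rect(im,d['region'],*z))
        except Exception as e: print(t,'-')
save(im,'4.png')
```

```text
[[-0.0013, 0.5457, 0.838, 0.4387], [-0.0005, 0.838, -0.5457, 0.2243], [-1.0, -0.0011, -0.0008, 0.2995], [0.0, 0.0, 0.0, 1.0]]
fixture 0.9 [141. 275.] (array([0.4703, 0.2794]), array([150.6,  60.2]), 57.3, 0.0083)
carriage 0.58 [125. 272.] (array([0.4722, 0.2823]), array([62.8, 35.9]), 57.4, 0.0425)
spacer_a 0.83 [271. 278.] (array([0.4388, 0.2225]), array([42.9,  9.3]), -33.1, 0.3031)
```

View pics/4.png

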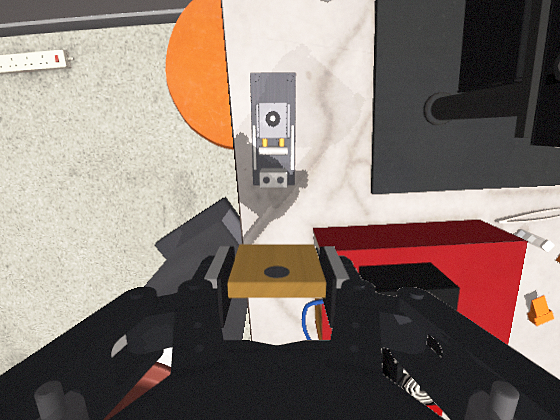

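```bash
cat >> h.py <<'E'
class Fx: o=np.array([.473,.2836]); a=np.radians(57.3)
def tofix(P,f=Fx):
    c,s=np.cos(f.a),np.sin(f.a); d=P[:,:2]-f.o; return np.c_[d[:,0]*c+d[:,1]*s,-d[:,0]*s+d[:,1]*c,P[:,2]]
def totool(P,T): return (P-T[:3,3])@T[:3,:3]
E
cat > prof.py <<'E'
from h import *
im=grab('wrist');T=pose(); print('TCP',np.round(T[:3,3],4),'in fix',np.round(1000*tofix(T[:3,3][None]),1), 'yaw', np.degrees(np.arctan2(T[1,1],T[0,1])))
P,r,c=cloud(im); F=tofix(P)*1000
m=(abs(F[:,1])<14)&(F[:,0]>-85)&(F[:,0]<15)&(F[:,2]<60)&(F[:,2]>-5)
Q=F[m]
for x in np.arange(-84,16,1.):
    s=Q[abs(Q[:,0]-x)<.5]
    if len(s): print(int(x),np.round([s[:,2].min(),np.median(s[:,2]),s[:,2].max()],1).tolist(),end=' | ')
print()
# lateral of stop
s=F[(F[:,2]>46)&(F[:,2]<56)&(F[:,0]>-78)&(F[:,0]<-55)&(abs(F[:,1])<30)]
if len(s): print('stop y',np.percentile(s[:,1],[1,99]),'x',np.percentile(s[:,0],[1,99]))
# held object in tool frame
q=totool(P,T)*1000; m=(abs(q[:,2])<21)&(abs(q[:,1])<30)&(q[:,0]>-40)&(q[:,0]<60); q=q[m]
if len(q):
    top=q[:,0].min(); t=q[q[:,0]<np.percentile(q[:,0],5)+2]
    print('held top x',np.percentile(q[:,0],[1,5,50]),'y',np.percentile(t[:,1],[1,50,99]),'z',np.percentile(t[:,2],[1,50,99]),len(t))
E
python3 prof.py
```

```text
TCP [0.4391 0.2247 0.3002] in fix [[-67.9  -3.3 300.2]] yaw 57.04504598832984
-76 [48.0, 48.4, 49.0] | -75 [49.4, 50.0, 51.5] | -74 [49.2, 50.1, 51.8] | -73 [49.4, 49.7, 50.7] | -72 [50.7, 51.1, 52.1] | -71 [48.9, 50.4, 51.8] | -70 [48.5, 50.5, 52.4] | -69 [49.1, 50.3, 51.4] | -68 [48.7, 52.2, 52.4] | -67 [49.6, 51.6, 53.7] | -66 [49.1, 51.1, 53.3] | -65 [49.2, 50.8, 53.4] | -64 [49.0, 50.0, 52.7] | -63 [50.1, 51.3, 52.8] | -62 [49.6, 50.6, 53.1] | -61 [49.0, 50.4, 51.5] | -60 [48.8, 50.2, 51.0] | -59 [48.7, 51.2, 51.7] | -58 [49.3, 50.5, 52.5] | -57 [48.8, 50.2, 51.1] | -56 [9.3, 31.8, 50.8] | -55 [7.1, 8.5, 9.5] | -54 [9.7, 9.7, 9.7] | -53 [6.7, 8.1, 9.5] | -52 [6.4, 8.2, 10.2] | -51 [7.2, 7.3, 8.1] | -50 [8.1, 8.9, 9.9] | -49 [6.8, 8.2, 9.0] | -48 [7.1, 8.3, 9.6] | -47 [9.7, 10.0, 10.3] | -46 [6.6, 8.4, 10.5] | -45 [6.7, 7.7, 9.7] | -44 [7.7, 7.9, 8.1] | -43 [7.7, 8.7, 9.4] | -42 [7.0, 8.3, 9.3] | -41 [6.7, 8.4, 9.1] | -39 [6.3, 8.0, 10.0] | -38 [5.5, 8.1, 10.4] | -33 [48.2, 49.1, 51.0] | -32 [48.9, 50.5, 51.9] | -31 [48.8, 50.6, 51.4] | -30 [51.5, 51.6, 52.4] | -29 [50.3, 51.3, 5
[... 541 characters left out ...]
6 [40.4, 42.3, 43.8] | -5 [40.7, 42.2, 43.1] | -4 [40.2, 42.1, 44.3] | -3 [40.3, 42.0, 43.7] | -1 [40.8, 42.3, 44.3] | 0 [40.5, 42.1, 43.6] | 1 [41.1, 42.0, 43.7] | 2 [40.7, 42.5, 53.3] | 3 [41.1, 47.3, 53.3] | 4 [40.8, 52.1, 53.9] | 5 [41.1, 42.2, 52.8] | 6 [40.9, 51.3, 53.1] | 7 [41.2, 51.1, 53.6] | 8 [40.5, 51.3, 54.5] | 9 [41.5, 51.7, 54.2] | 10 [41.3, 52.0, 53.4] | 11 [41.4, 42.5, 54.2] | 12 [41.1, 51.0, 53.7] | 13 [41.6, 51.7, 54.2] | 14 [40.9, 51.0, 53.8] | 15 [52.3, 52.7, 53.6] | 
stop y [-17.08448515  17.74486318] x [-75.42079599 -55.77569605]
held top x [-25.50626726 -19.66543123  -5.89057457] y [-11.23341322   1.61100077  11.7708216 ] z [-20.99312408 -20.28409898 -19.95078966] 311
```

```bash
cat > held.py <<'E'
from h import *
im=grab('wrist');T=pose();P,r,c=cloud(im);q=totool(P,T)*1000
m=(abs(q[:,2])<16)&(abs(q[:,1])<16)&(q[:,0]>-25)&(q[:,0]<45);q=q[m]
for x in range(-20,44,3):
    s=q[abs(q[:,0]-x)<1.5]
    if len(s)>5: print(x,len(s),'y',np.round(np.percentile(s[:,1],[5,50,95]),1))
# yaw of front face
s=q[(q[:,0]>0)&(q[:,0]<25)]
if len(s)>20: print('face slope y vs z, x:',np.linalg.lstsq(np.c_[s[:,2],s[:,0],np.ones(len(s))],s[:,1],rcond=None)[0])
E
python3 held.py
```

```text
-14 459 y [-4.6 -1.2  2.1]
-11 917 y [-5.4 -0.4  2.5]
-8 234 y [1.8 2.3 2.8]
-5 220 y [1.8 2.3 2.8]
-2 197 y [1.7 2.3 2.8]
1 193 y [1.9 2.3 2.8]
4 173 y [1.9 2.3 2.7]
7 164 y [1.8 2.3 2.7]
10 160 y [1.9 2.3 2.7]
13 151 y [1.9 2.3 2.6]
16 143 y [1.9 2.3 2.6]
19 138 y [1.9 2.3 2.7]
22 120 y [1.9 2.3 2.7]
25 117 y [1.9 2.3 2.7]
28 117 y [2.  2.4 2.7]
31 95 y [1.9 2.3 2.8]
face slope y vs z, x: [ 5.26723106e-04 -8.81045538e-04  2.29472349e+00]
```

{"api": "move_arm", "payload": {
  "increments": [
    [[0.04,0.041,-0.007,0],[0.08,0.041,-0.007,0],[0.1,0,0,0],[0.1,0,0,0],[0.1,0,0,0],[0.1,0,0,0],[0.1,0,0,0],[0.06,0,0,0],[0.04,0,0,0],[0,0,0,0],[0,0,0,0],[0,0,0,0]]
  ]
}}

```text
t: 9.92
tool_pos: [0.4483, 0.2445, 0.1216]
tool_rot: [0.451, 1.522, -0.449]
contact_force: [0.3, -1.2, -0.3]
opening: 0.0431
```

```bash
python3 prof.py; python3 held.py | tail -3
python3 - <<'E'
from h import *
im=grab('wrist'); save(im,'5.png')
for t,z in [('fixture',(.003,.014)),('carriage',(.03,.06)),('end stop',(.03,.06)),('nose',(.03,.06))]:
    try:
      for d in ctrl.trace('wrist',t)[:2]: print(t,round(d['score'],2),rect(im,d['region'],*z))
    except Exception as e: print(t,e)
E
```

```text
TCP [0.4485 0.2445 0.122 ] in fix [[-46.1  -0.5 122. ]] yaw 57.10049629931357
-60 [48.3, 48.3, 48.3] | -59 [48.8, 49.9, 50.9] | -58 [48.9, 49.9, 51.4] | -57 [47.9, 50.1, 51.3] | -56 [47.0, 49.8, 51.6] | -55 [6.0, 32.6, 51.5] | -54 [6.6, 14.2, 49.8] | -53 [5.8, 8.0, 9.2] | -52 [6.9, 7.8, 9.1] | -51 [6.7, 8.1, 9.4] | -50 [6.3, 7.9, 9.4] | -49 [6.1, 8.0, 9.3] | -48 [6.3, 7.9, 9.3] | -47 [6.2, 8.0, 9.9] | -46 [7.3, 8.0, 9.1] | -45 [6.3, 8.1, 9.6] | -44 [6.9, 8.1, 9.5] | -43 [10.3, 10.3, 10.3] | -33 [47.0, 48.5, 49.0] | -32 [48.2, 49.4, 50.0] | -31 [49.0, 50.3, 51.3] | -30 [49.2, 50.6, 52.2] | -29 [49.7, 50.7, 51.8] | -28 [49.6, 51.0, 52.2] | -27 [48.8, 50.7, 52.5] | -26 [48.6, 50.2, 52.3] | -25 [45.8, 49.1, 51.2] | -24 [7.1, 34.4, 50.7] | -23 [7.6, 32.6, 48.2] | -22 [6.9, 9.2, 34.4] | -21 [7.3, 32.2, 34.4] | -20 [6.9, 30.5, 34.9] | -19 [7.1, 31.2, 35.1] | -18 [31.0, 33.1, 34.0] | -17 [31.2, 33.3, 35.0] | -16 [31.3, 32.4, 35.0] | -15 [31.9, 33.2, 34.2] | -14 [39.8, 39.8, 39.8] | -13 [40.6, 41.7, 43.3] | -12 [40.5, 42.3, 43.4] | -11 [41.1, 42.3, 43.5] | -10 [40.7, 42.1, 43.3] | -9 [41.0, 4
[... 551 characters left out ...]
] | 15 [41.7, 51.7, 53.7] | 
stop y [-17.31411994  18.01607383] x [-59.39568052 -55.01771784]
held top x [-25.31892204 -18.60600635  -5.54230331] y [-11.00765977   1.42206473  12.03490488] z [-20.95927412 -20.39603748 -20.10639683] 309
28 109 y [2.1 2.4 2.7]
31 99 y [2.  2.4 2.7]
face slope y vs z, x: [-6.35295088e-04  8.39159298e-04  2.39522387e+00]
fixture 0.91 (array([0.4714, 0.2809]), array([145.6,  60.5]), 57.3, 0.0082)
carriage 0.78 (array([0.472 , 0.2822]), array([62.6, 36.1]), 57.1, 0.0424)
end stop it knows: beaker, carriage, fixture, nose, pad, rack, slide_box, spacer, stop_face, tape_roll, vial, wedge, wedge_tip
nose 0.7 (array([0.4602, 0.2629]), array([34.9, 17.2]), -32.9, 0.049)
```

View pics/5.png

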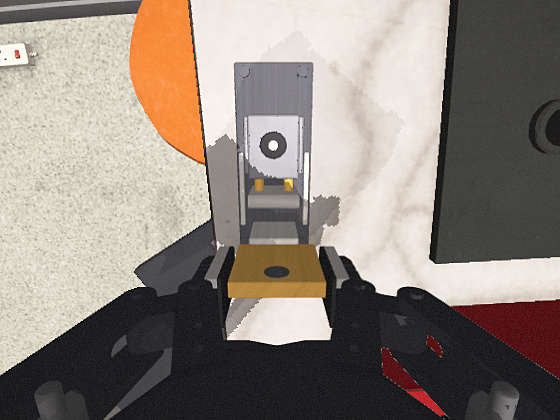

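{"api": "move_arm", "payload": {
  "increments": [
    [[0.06,0,-0.002,0],[0.06,0,-0.002,0],[0.06,0,0,0],[0.06,0,0,0],[0.04,0,0,0],[0.02,0,0,0],[0.012,0,0,0],[0,0,0,0],[0,0,0,0]]
  ]
}}

```text
t: 10.97
tool_pos: [0.4472, 0.2447, 0.0431]
tool_rot: [0.45, 1.522, -0.449]
contact_force: [0.4, 0.3, -1.3]
opening: 0.043
```

{"api": "move_arm", "payload": {
  "increments": [
    [[0,-0.004,0,0],[0,-0.004,0,0],[0,-0.004,0,0],[0,0,0,0]]
  ]
}}

```text
t: 11.3
tool_pos: [0.4456, 0.2425, 0.043]
tool_rot: [0.452, 1.522, -0.448]
contact_force: [2.4, 3.1, -1.0]
opening: 0.043
```

{"api": "move_arm", "payload": {
  "increments": [
    [[0.004,0,0,0],[0.003,0,0,0],[0,0,0,0]]
  ]
}}

```text
t: 11.55
tool_pos: [0.4458, 0.2424, 0.0416]
tool_rot: [0.451, 1.522, -0.449]
contact_force: [0.2, 2.3, 4.7]
opening: 0.043
```

{"api": "move_arm", "payload": {
  "increments": [
    [[0,0,0,0],[0,0,0,0],[0,0,0,0],[0,0,0,0],[0,0,0,0]]
  ],
  "gripper": 0.2
}}

```text
t: 11.97
tool_pos: [0.4444, 0.2417, 0.0401]
tool_rot: [0.449, 1.524, -0.451]
contact_force: [0.5, -0.1, -0.4]
opening: 0.0682
```

{"api": "move_arm", "payload": {
  "increments": [
    [[-0.04,0,0,0],[-0.08,0,0,0],[-0.1,0,0,0],[-0.1,0,0,0],[-0.08,0,0,0],[-0.04,0,0,0],[0,0,0,0],[0,0,0,0]]
  ]
}}

```text
t: 12.63
tool_pos: [0.4449, 0.242, 0.1507]
tool_rot: [0.45, 1.523, -0.45]
contact_force: [-0.7, -0.2, -0.6]
opening: 0.0684
```

```bash
python3 prof.py
python3 - <<'E'
from h import *
im=grab('wrist'); save(im,'6.png')
E
```

```text
TCP [0.4442 0.2417 0.1495] in fix [[-50.8   1.6 149.5]] yaw 57.094554611687
-74 [48.6, 49.9, 50.4] | -73 [49.2, 49.9, 51.5] | -72 [48.5, 50.0, 51.6] | -71 [48.5, 49.6, 50.8] | -70 [48.6, 49.9, 51.7] | -69 [48.6, 50.2, 51.8] | -68 [49.1, 50.7, 52.3] | -67 [48.8, 50.5, 52.3] | -66 [48.5, 50.9, 52.9] | -65 [49.2, 51.0, 52.3] | -64 [48.7, 50.9, 52.7] | -63 [49.1, 51.0, 52.9] | -62 [48.3, 50.3, 52.6] | -61 [49.3, 50.4, 52.8] | -60 [48.6, 50.3, 51.7] | -59 [48.2, 50.2, 51.7] | -58 [48.8, 50.0, 51.5] | -57 [49.0, 49.9, 51.4] | -56 [49.6, 50.3, 51.2] | -55 [52.1, 53.0, 53.3] | -54 [52.4, 53.6, 55.0] | -53 [52.7, 54.0, 55.6] | -52 [52.7, 54.1, 55.1] | -51 [52.5, 53.9, 55.5] | -50 [52.7, 53.8, 55.1] | -49 [53.1, 53.9, 55.8] | -48 [52.7, 54.2, 55.1] | -47 [8.1, 35.2, 55.4] | -46 [6.6, 12.9, 55.5] | -45 [6.7, 7.8, 9.4] | -44 [6.6, 7.8, 9.2] | -43 [6.9, 7.9, 9.5] | -42 [7.2, 8.4, 9.6] | -34 [46.1, 47.2, 48.3] | -33 [46.4, 49.1, 49.9] | -32 [49.3, 50.1, 51.3] | -31 [49.7, 50.9, 52.2] | -30 [49.6, 50.8, 52.1] | -29 [50.1, 51.1, 52.3] | -28 [49.7, 50.9, 51.9] | -27 [49.1, 50.8, 52.1] | -26 [48.3, 49
[... 331 characters left out ...]
40.7, 42.0, 44.4] | -10 [41.2, 42.3, 43.8] | -9 [40.9, 42.2, 43.8] | -8 [40.8, 42.1, 44.4] | -7 [41.1, 42.3, 43.9] | -6 [40.4, 42.1, 43.6] | -5 [41.1, 42.3, 43.1] | -4 [40.8, 42.0, 43.4] | -3 [40.7, 42.4, 44.0] | -2 [40.4, 42.1, 44.2] | -1 [40.6, 42.1, 43.6] | 0 [40.9, 42.2, 43.9] | 1 [40.7, 42.2, 43.5] | 2 [40.8, 42.8, 53.3] | 3 [40.3, 42.5, 53.7] | 4 [41.0, 43.4, 53.0] | 5 [41.1, 51.8, 53.4] | 6 [41.0, 47.2, 53.6] | 7 [41.4, 46.7, 53.2] | 8 [41.4, 52.2, 54.3] | 9 [41.3, 51.5, 54.0] | 10 [40.8, 51.4, 54.2] | 11 [40.7, 52.5, 54.7] | 12 [41.3, 51.8, 54.2] | 13 [40.9, 51.4, 54.3] | 14 [41.0, 51.6, 54.1] | 15 [41.1, 51.7, 53.5] | 
stop y [-17.15072071  17.44926073] x [-73.83577351 -56.20998452]
```

View pics/6.png

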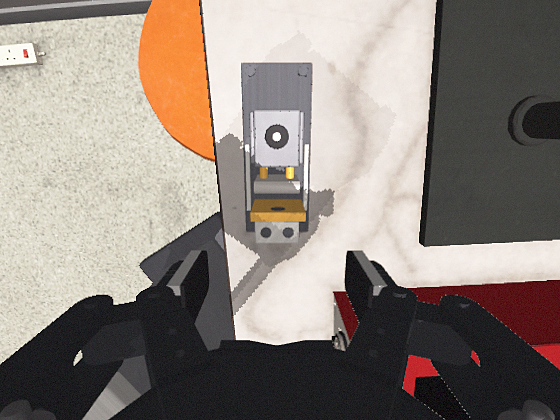

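{"api": "move_arm", "payload": {
  "increments": [
    [[-0.1,0,0,0],[-0.1,0,0,0],[-0.1,0,0,0],[-0.1,0,0,0],[-0.1,0,0,0],[-0.1,0,0,0],[0,0,0,0]]
  ]
}}

```text
t: 13.32
tool_pos: [0.4466, 0.2426, 0.3049]
tool_rot: [0.453, 1.518, -0.446]
contact_force: [0.1, 1.2, 0.9]
opening: 0.0683
```

{"api": "move_arm", "payload": {
  "increments": [
    [[0,-0.0965,0.0667,0],[0,-0.0965,0.0667,0],[0,-0.0965,0.0667,0],[0,-0.0965,0.0667,0],[0,-0.0965,0.0667,0],[0,-0.0965,0.0667,0],[0,-0.0965,0.0667,0],[0,-0.0965,0.0667,0],[0,-0.0965,0.0667,0],[0,-0.0965,0.0667,0],[0,-0.0965,0.0667,0],[0,-0.0965,0.0667,0],[0,-0.0965,0.0667,0],[0,-0.0965,0.0667,0],[0,-0.0965,0.0667,0],[0,-0.0965,0.0667,0],[0,-0.0965,0.0667,0],[0,-0.0965,0.0667,0],[0,-0.0965,0.0667,0],[0,-0.0965,0.0667,0]]
  ]
}}

```text
t: 14.98
tool_pos: [0.4621, -0.3453, 0.2975]
tool_rot: [0.452, 1.527, -0.449]
contact_force: [0.8, 0.4, -0.4]
opening: 0.0684
```

{"api": "move_arm", "payload": {
  "increments": [
    [[0,0,0,0.066],[0,0,0,0.066],[0,0,0,0.067],[0.1,0,0,0],[0.1,0,0,0],[0.1,0,0,0],[0.1,0,0,0],[0.06,0,0,0],[0,0,0,0],[0,0,0,0]]
  ]
}}

```text
t: 15.82
tool_pos: [0.4617, -0.3432, 0.1826]
tool_rot: [0.694, 1.463, -0.691]
contact_force: [0.2, 1.3, 1.4]
opening: 0.0685
```

Run:
```python
from h import *
im=grab('wrist'); T=pose(); print(np.round(T,4).tolist())
save(im,'7.png',(0,200,180,380),4)
P,r,c=cloud(im)
class W: o=np.array([.5787,-.2498]); a=np.radians(39.2)
F=tofix(P,W)*1000
m=(abs(F[:,1])<13)&(abs(F[:,0])<40)&(F[:,2]<90)
for x in range(-36,20,2):
    s=F[m&(abs(F[:,0]-x)<1)]
    if len(s): print(x,np.round(np.percentile(s[:,2],[2,30,50,70,98]),0),len(s))
print('x vs z')
for z in range(14,90,4):
    s=F[m&(abs(F[:,2]-z)<2)&(F[:,0]>-25)]
    if len(s)>3: print(z,np.round(np.percentile(s[:,0],[2,50,98]),1),len(s))
for d in ctrl.trace('wrist','wedge')[:3]:
    try: print(round(d['score'],2),rect(im,d['region'],.075,.095))
    except: pass
```

```text
[[-0.0012, 0.7751, 0.6319, 0.4626], [0.0012, 0.6319, -0.7751, -0.344], [-1.0, -0.0002, -0.0017, 0.1847], [0.0, 0.0, 0.0, 1.0]]
-36 [ 8.  8.  8.  9. 10.] 28
-34 [ 7.  8.  8.  8. 10.] 56
-32 [ 7.  8.  8.  9. 10.] 57
-30 [7. 8. 8. 9. 9.] 71
-28 [7. 7. 8. 9. 9.] 65
-26 [ 7.  8.  8.  8. 10.] 59
-24 [ 7.  8.  8.  9. 10.] 66
-22 [7. 8. 8. 8. 9.] 67
-20 [ 7.  8.  8.  8. 10.] 58
-18 [ 7.  8.  8.  9. 10.] 71
-16 [ 7.  8.  8.  8. 10.] 67
-14 [ 7.  8.  8.  9. 10.] 59
-12 [ 8. 36. 52. 67. 84.] 966
-10 [56. 83. 84. 85. 86.] 213
-8 [84. 85. 85. 86. 87.] 120
-6 [84. 85. 85. 86. 87.] 129
-4 [84. 85. 85. 86. 87.] 124
-2 [84. 85. 85. 86. 87.] 129
0 [84. 85. 85. 85. 87.] 128
2 [83. 84. 84. 84. 84.] 4
x vs z
14 [-12.1 -11.7 -11.4] 27
18 [-12.1 -11.7 -11.3] 34
22 [-12.  -11.7 -11.3] 34
26 [-12.  -11.7 -11.4] 43
30 [-11.9 -11.7 -11.2] 39
34 [-12.1 -11.6 -11.2] 38
38 [-11.8 -11.6 -11.4] 47
42 [-12.  -11.6 -11.2] 50
46 [-11.9 -11.5 -11. ] 48
50 [-12.1 -11.5 -11.1] 46
54 [-12.1 -11.5 -11. ] 62
58 [-11.9 -11.3 -10.6] 76
62 [-11.8 -11.2 -10.9] 35
66 [-11.7 -11.4 -10.9] 66
70 [-11.9 -11.4 -10.8] 68
74 [-11.8 -11.3 -10.9] 67
78 [-11.6 -11.3 -10.9] 71
82 [-11.6 -11.    0.6] 140
86 [-11.   -5.1   0.7] 743
0.82 (array([ 0.5747, -0.2531]), array([43.9, 13.5]), -50.7, 0.085)
```

View pics/7.png

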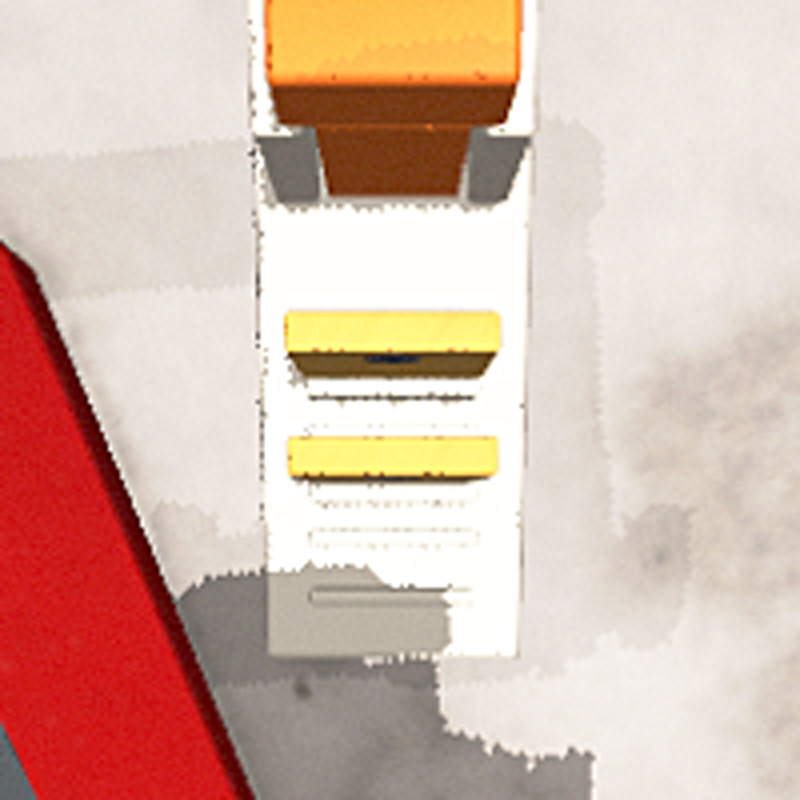

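{"api": "move_arm", "payload": {
  "increments": [
    [[0,0.1,0,0],[0,0.1,0,0],[0,0.1,0,0],[0,0.1,0.002,0],[0,0.1,0.001,0],[0,0.099,0,0],[0,0,0,0],[0.08,0,0,0],[0.1,0,0,0],[0.1,0,0,0],[0.08,0,0,0],[0.04,0,0,0],[0.02,0,0,0],[0,0,0,0],[0,0,0,0],[0,0,0,0]]
  ]
}}

```text
t: 17.25
tool_pos: [0.5805, -0.2511, 0.0827]
tool_rot: [0.692, 1.454, -0.692]
contact_force: [0.0, -0.2, -0.1]
opening: 0.0683
```

{"api": "move_arm", "payload": {
  "increments": [
    [[0.012,-0.002,-0.006,0],[0.01,0,0,0],[0,0,0,0]]
  ]
}}

```text
t: 17.5
tool_pos: [0.5778, -0.2493, 0.075]
tool_rot: [0.692, 1.458, -0.692]
contact_force: [-0.8, -0.0, -0.4]
opening: 0.0681
```

{"api": "move_arm", "payload": {
  "increments": [
    [[0,0,0,0],[0,0,0,0],[0,0,0,0],[0,0,0,0],[0,0,0,0],[0,0,0,0]]
  ],
  "gripper": 1,
  "squeeze": 80
}}

```text
t: 18.0
tool_pos: [0.5784, -0.2496, 0.0755]
tool_rot: [0.692, 1.457, -0.692]
contact_force: [-0.4, -0.3, 2.5]
opening: 0.0425
```

{"api": "move_arm", "payload": {
  "increments": [
    [[-0.02,0,0,0],[-0.04,0,0,0],[-0.08,0,0,0],[-0.1,0,0,0],[-0.1,0,0,0],[-0.1,0,0,0],[-0.1,0,0,0],[-0.1,0,0,0],[-0.1,0,0,0],[-0.1,0,0,0],[-0.1,0,0,0],[-0.08,0,0,0],[0,0,0,0],[0,0,0,0]]
  ]
}}

```text
t: 19.17
tool_pos: [0.5783, -0.2496, 0.3317]
tool_rot: [0.692, 1.455, -0.692]
contact_force: [0.2, 0.6, -0.1]
opening: 0.0422
```

Run:
```python
from h import *
im=grab('wrist');T=pose();print(np.round(T,4).tolist());P,r,c=cloud(im);q=totool(P,T)*1000
m=(abs(q[:,2])<14)&(abs(q[:,1])<25)&(q[:,0]>-30)&(q[:,0]<85);q=q[m]
for x in range(-22,84,4):
    s=q[abs(q[:,0]-x)<2]
    if len(s)>5: print(x,len(s),'y',np.round(np.percentile(s[:,1],[5,50,95]),1))
s=q[(q[:,0]>-4)&(q[:,0]<8)]
print(np.linalg.lstsq(np.c_[s[:,2],s[:,0],np.ones(len(s))],s[:,1],rcond=None)[0])
```

```text
[[-0.0006, 0.7751, 0.6318, 0.5777], [0.0004, 0.6318, -0.7751, -0.2492], [-1.0, -0.0002, -0.0007, 0.3294], [0.0, 0.0, 0.0, 1.0]]
-14 1041 y [-7.9  2.4 11.5]
-10 2147 y [-9.4  3.  13.1]
-6 207 y [12.8 13.2 13.6]
-2 195 y [12.7 13.1 13.5]
2 183 y [12.7 13.1 13.6]
6 172 y [12.7 13.2 13.5]
10 127 y [12.8 13.2 13.5]
[4.18009776e-04 1.94759898e-03 1.31351728e+01]
```

{"api": "move_arm", "payload": {
  "increments": [
    [[0,0.0247,-0.052,0],[0,0.0494,-0.1041,0],[0,0.0494,-0.1041,0],[0,0.0494,-0.1041,0],[0,0.0494,-0.1041,0],[0,0.0494,-0.1041,0],[0,0.0494,-0.1041,0],[0,0.0494,-0.1041,0],[0,0.0494,-0.1041,0],[0,0.0494,-0.1041,0],[0,0.0494,-0.1041,0],[0,0.0494,-0.1041,0],[0,0.0494,-0.1041,0],[0,0.0494,-0.1041,0],[0,0.0494,-0.1041,0],[0,0.0494,-0.1041,0],[0,0.0494,-0.1041,0],[0,0.0494,-0.1041,0],[0,0.0247,-0.052,0]]
  ]
}}

```text
t: 20.8
tool_pos: [0.4518, 0.2567, 0.3273]
tool_rot: [0.689, 1.462, -0.692]
contact_force: [1.0, 0.3, -1.5]
opening: 0.0429
```

{"api": "move_arm", "payload": {
  "increments": [
    [[0,0,0,-0.066],[0,0,0,-0.066],[0,0,0,-0.068],[0.1,0,0,0],[0.1,0,0,0],[0.1,0,0,0],[0.1,0,0,0],[0.1,0,0,0],[0.1,0,0,0],[0.04,0,0,0],[0,0,0,0],[0,0,0,0],[0,0,0,0]]
  ]
}}

```text
t: 21.88
tool_pos: [0.4549, 0.2545, 0.1715]
tool_rot: [0.45, 1.522, -0.447]
contact_force: [0.4, 0.1, 0.3]
opening: 0.0426
```

```bash
python3 prof.py | head -2 | tr '|' '\n' | awk '/TCP/||($1<-20)'
python3 - <<'E'
from h import *
im=grab('wrist');T=pose();P,r,c=cloud(im);q=totool(P,T)*1000
m=(abs(q[:,2])<14)&(abs(q[:,1])<25)&(q[:,0]>-8)&(q[:,0]<10);print('head face y',np.median(q[m][:,1]))
save(im,'8.png')
E
```

```text
TCP [0.4553 0.2546 0.172 ] in fix [[-34.   -0.7 172. ]] yaw 57.1923851812371
-62 [49.0, 50.0, 50.6] 
 -61 [49.3, 50.2, 53.0] 
 -60 [49.2, 50.1, 51.9] 
 -59 [48.7, 50.0, 51.1] 
 -58 [48.5, 49.8, 51.1] 
 -57 [48.8, 49.6, 50.8] 
 -56 [49.3, 50.3, 51.1] 
 -54 [52.4, 54.0, 54.9] 
 -53 [53.0, 54.0, 55.2] 
 -52 [52.7, 54.0, 55.3] 
 -51 [52.1, 53.6, 55.8] 
 -50 [52.7, 53.9, 55.3] 
 -49 [52.5, 53.8, 55.3] 
 -48 [51.4, 54.0, 56.3] 
 -47 [8.7, 34.6, 55.1] 
 -46 [6.5, 22.2, 51.5] 
 -45 [6.7, 7.9, 9.3] 
 -44 [6.4, 8.0, 9.6] 
 -33 [45.8, 47.2, 48.2] 
 -32 [48.5, 49.3, 49.6] 
 -31 [49.5, 49.9, 51.3] 
 -30 [49.3, 50.5, 52.1] 
 -29 [50.1, 50.7, 52.0] 
 -28 [49.4, 51.0, 52.1] 
 -27 [49.0, 50.5, 52.2] 
 -26 [48.0, 50.3, 51.4] 
 -25 [7.0, 49.2, 50.7] 
 -24 [7.3, 33.2, 50.9] 
 -23 [7.0, 39.9, 48.5] 
 -22 [6.5, 9.1, 34.2] 
 -21 [6.9, 9.1, 34.6] 
 
head face y 12.375847055863055
```

View pics/8.png

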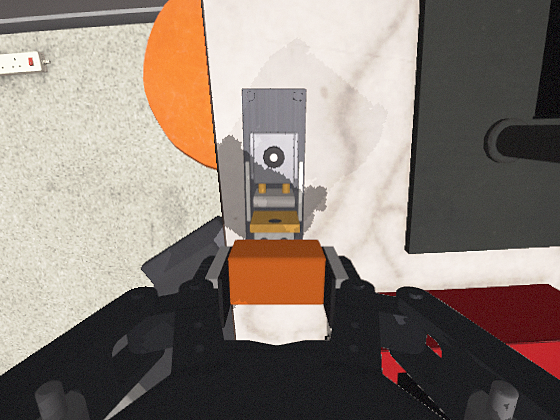

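{"api": "move_arm", "payload": {
  "increments": [
    [[0.06,0,-0.003,0],[0.06,0,0,0],[0.06,0,0,0],[0.05,0,0,0],[0.03,0,0,0],[0.02,0,0,0],[0,0,0,0],[0,0,0,0],[0,0,0,0]]
  ]
}}

```text
t: 22.73
tool_pos: [0.4544, 0.2548, 0.101]
tool_rot: [0.449, 1.523, -0.448]
contact_force: [0.5, -1.0, -0.3]
opening: 0.0425
```

{"api": "move_arm", "payload": {
  "increments": [
    [[0,-0.003,0,0],[0,-0.002,0,0],[0,0,0,0],[0,0,0,0]]
  ]
}}

```text
t: 23.07
tool_pos: [0.4535, 0.2537, 0.1007]
tool_rot: [0.45, 1.523, -0.448]
contact_force: [1.2, 0.7, 0.0]
opening: 0.0429
```

{"api": "move_arm", "payload": {
  "increments": [
    [[0,-0.002,0,0],[0,0,0,0],[0,0,0,0],[0,0,0,0]]
  ]
}}

```text
t: 23.4
tool_pos: [0.4534, 0.2536, 0.1007]
tool_rot: [0.45, 1.522, -0.447]
contact_force: [1.4, 3.3, 1.0]
opening: 0.0425
```

{"api": "move_arm", "payload": {
  "increments": [
    [[0,0,0,0],[0,0,0,0]]
  ]
}}

```text
t: 23.57
tool_pos: [0.4534, 0.2536, 0.1007]
tool_rot: [0.45, 1.523, -0.447]
contact_force: [2.6, 4.6, 1.0]
opening: 0.0422
```

{"api": "move_arm", "payload": {
  "increments": [
    [[0.012,0,0,0],[0.012,0,0,0],[0.012,0,0,0],[0.008,0,0,0],[0,0,0,0],[0,0,0,0]]
  ]
}}

```text
t: 24.07
tool_pos: [0.4534, 0.2536, 0.089]
tool_rot: [0.45, 1.522, -0.447]
contact_force: [3.6, 5.6, 0.3]
opening: 0.0421
```

{"api": "move_arm", "payload": {
  "increments": [
    [[0.008,0,0,0],[0,0,0,0],[0,0,0,0]]
  ]
}}

```text
t: 24.32
tool_pos: [0.4534, 0.2536, 0.0871]
tool_rot: [0.45, 1.522, -0.447]
contact_force: [3.3, 5.2, 1.3]
opening: 0.0425
```

{"api": "move_arm", "payload": {
  "increments": [
    [[0.008,0,0,0],[0,0,0,0],[0,0,0,0]]
  ]
}}

```text
t: 24.57
tool_pos: [0.4535, 0.2536, 0.0855]
tool_rot: [0.45, 1.522, -0.447]
contact_force: [2.7, 4.0, 2.8]
opening: 0.0428
```

{"api": "move_arm", "payload": {
  "increments": [
    [[0.008,0,0,0],[0,0,0,0],[0,0,0,0]]
  ]
}}

```text
t: 24.82
tool_pos: [0.4537, 0.2535, 0.0839]
tool_rot: [0.45, 1.522, -0.447]
contact_force: [3.3, 3.9, 4.2]
opening: 0.0425
```

{"api": "move_arm", "payload": {
  "increments": [
    [[0.008,0,0,0],[0,0,0,0],[0,0,0,0]]
  ]
}}

```text
t: 25.07
tool_pos: [0.4538, 0.2535, 0.0822]
tool_rot: [0.45, 1.522, -0.447]
contact_force: [2.2, 3.5, 5.7]
opening: 0.0423
```

{"api": "move_arm", "payload": {
  "increments": [
    [[0.008,0,0,0],[0,0,0,0],[0,0,0,0]]
  ]
}}

```text
t: 25.32
tool_pos: [0.4539, 0.2534, 0.0804]
tool_rot: [0.45, 1.522, -0.447]
contact_force: [2.2, 3.6, 8.3]
opening: 0.0428
```

{"api": "move_arm", "payload": {
  "increments": [
    [[0.008,0,0,0],[0,0,0,0],[0,0,0,0]]
  ]
}}

```text
t: 25.57
tool_pos: [0.4541, 0.2534, 0.0787]
tool_rot: [0.449, 1.521, -0.447]
contact_force: [2.1, 4.0, 9.4]
opening: 0.0426
```

```bash
python3 prof.py | head -2 | tr '|' '\n' | awk '/TCP/||($1<-8)'
python3 - <<'E'
from h import *
im=grab('wrist');T=pose();P,r,c=cloud(im);q=totool(P,T)*1000
m=(abs(q[:,2])<14)&(abs(q[:,1])<25)&(q[:,0]>-25)&(q[:,0]<15)
for x in range(-14,12,3):
    s=q[m&(abs(q[:,0]-x)<1.5)] 
    if len(s): print(x,np.round(np.percentile(s[:,1],[5,50,95]),1),end=' ')
save(im,'9.png')
E
```

```text
TCP [0.4541 0.2534 0.0787] in fix [[-35.6  -0.4  78.7]] yaw 57.19019838944789
-75 [48.2, 49.1, 49.6] 
 -74 [48.6, 49.8, 50.5] 
 -73 [48.4, 50.2, 51.0] 
 -72 [48.8, 50.2, 51.1] 
 -71 [50.0, 50.5, 51.3] 
 -29 [48.8, 49.8, 50.2] 
 -28 [49.1, 50.5, 51.5] 
 -27 [48.8, 50.6, 51.7] 
 -26 [49.4, 50.9, 52.0] 
 -25 [49.0, 50.6, 52.3] 
 -24 [49.0, 50.5, 52.1] 
 -23 [47.4, 50.1, 51.6] 
 -22 [46.1, 49.0, 51.2] 
 -21 [12.7, 38.6, 50.2] 
 -20 [14.2, 33.8, 47.8] 
 -19 [30.0, 32.9, 34.2] 
 -18 [30.2, 32.6, 34.7] 
 -17 [29.5, 33.2, 34.0] 
 -16 [30.8, 32.7, 34.6] 
 -15 [33.1, 34.0, 34.8] 
 -13 [40.3, 41.5, 42.4] 
 -12 [40.3, 41.6, 43.8] 
 -11 [40.7, 42.1, 43.6] 
 -10 [40.8, 42.0, 43.6] 
 -9 [40.6, 41.9, 43.4] 
 
-11 [-8.8  1.2 10.8] -8 [-10.3   3.   12.4] -5 [12.1 12.5 12.9] -2 [12.1 12.5 12.9] 1 [12.  12.5 12.9] 4 [12.2 12.5 12.9] 7 [12.1 12.5 12.9] 10 [12.2 12.5 12.9]
```

View pics/9.png

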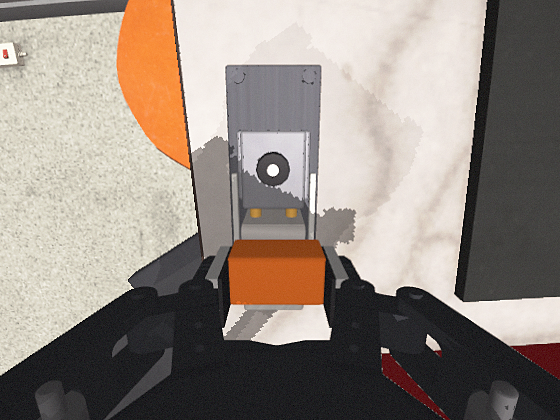

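{"api": "move_arm", "payload": {
  "increments": [
    [[0.001,0,0,0],[0,0,0,0],[0,0,0,0],[0,0,0,0],[0,0,0,0],[0,0,0,0]]
  ]
}}

```text
t: 26.17
tool_pos: [0.4541, 0.2534, 0.0786]
tool_rot: [0.449, 1.521, -0.447]
contact_force: [1.2, 2.9, 9.9]
opening: 0.0426
```

```bash
python3 -c "
from h import *
o=ctrl.get_obs();print(o['t'],o['tool_pos'],o['contact_force'],o['opening']);print(ctrl.finish_job())"
```

```text
26.1667 [0.45408853 0.25338277 0.07863022] [1.16198371 2.90063939 9.90312954] 0.042550830197306044
the job is handed in; nothing more can be done
None
```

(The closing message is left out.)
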